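# One free turn of the arm exerciser

### The job

Before the next breathing patient comes in, check that the large table-top hand-crank exerciser runs freely: take its grip and turn the crank one full turn clockwise (seen from above), so that it ends back in line with the tooth on its base, and let go. Leave the crank of the smaller exerciser alone.

Things in the scene. Friction and masses are not known exactly. Their poses are not given: they have to be found in the camera images.
- large_grip (a point): Centre (half-way up) of the LARGE exerciser's upright black rubber grip: a round post 30 mm thick, 65 mm tall (46 to 111 mm above the table, this point at 78 mm), 65 mm out from the axle. It spins freely on its own pin: it can be pinched from above at any yaw and led round in a circle at fixed yaw. Nothing else on this exerciser is above 52 mm.
- large_hub (a point): Point on the LARGE exerciser's upright axle, 50 mm above the table: centre of the grip's circle. Its x axis points level to the black index tooth (16 mm wide) on the base's rim. Grey disc 170 mm across on a round white base 210 mm across, fixed to the table (the smaller exerciser's base: 132 mm).
- large_crank (a joint): Angle of the large exerciser's crank in rad, growing clockwise seen from above and counting on past a full turn: 0 when the grip is in line with the index tooth on the base's rim (it starts within 0.1 of that), 6.28 after one full turn. It has no end stop; a brake resists with about 2 N at the grip, and the crank stays where it is left.
- small_grip (a point): Centre (half-way up) of the SMALLER exerciser's upright grip, 18 mm thick, 34 mm tall, its top 73 mm above the table, 38 mm out from its axle; it stands on the other side (left or right) of the table. Not to be moved.
Not all that is in view belongs to the job. Leave any pink or turquoise look-alike of the part that bears large_grip alone.

How it is judged:
On the way, in this order (a step that is already met when the one before it is completed fails the run):
1. the large crank has been turned half a turn clockwise (value of joint large_crank above 3.14 rad), for 0.1 s.
2. the large crank has come all the way round (value of joint large_crank above 6.02 rad), for 0.1 s.
At the end, for the whole second after the job is handed in: The large exerciser's crank has made one full turn clockwise and is at rest with its grip within 15 degrees of the index tooth (value of joint large_crank between 6.02 and 6.55 rad and velocity of joint large_crank between -0.05 and 0.05 rad/s); the robot touches nothing.
It fails at once if the smaller exerciser's crank was turned (its grip moved more than 10 mm) (distance of small_grip from where it was at the start of the episode above 0.01 m).
It also fails if it takes over 53 s, if anything falls off the work surface, if the arm or the gripper's body presses on something with over 40 N, if the wrist force passes 120 N, or if a joint passes its speed limit or range.

### The arm

A 6-joint arm with a two-finger parallel gripper is mounted at the origin on the work surface. World frame = base frame: x ahead of the robot, y to its left, z up, the work surface at z = 0. Lengths are in m, angles in rad, forces in N, time in s.
With the tool pointing down it reaches from about 0.3 to 0.875 m from the base axis. Payload 6.4 kg.
Tool frame: the origin (TCP) lies between the finger pads; the fingertips stand arm.finger_overhang ahead of it and the grasp point (between the pads) lies 3 mm ahead of it (arm.finger_overhang is the distance from the TCP to the fingertips, in m); z points along the fingers, y is the line along which they close (so a half turn about z gives the same grasp; the last joint's range is limited). The gripper opens to 85 mm and grips with 20 to 120 N. Pads are 22 mm wide; open, the fingers measure 114 mm over their backs; the gripper's body (76 mm by 85 mm) begins 54 mm behind the grasp point. The pads swing forward as they close: fully open they stand 13 mm farther back than shut.
Start: joints at [1.115, 0.181, 1.607, -0, 1.354, -0.206], TCP at [0.142, 0.557, 0.253] pointing down, gripper open.
Joint ranges: [-2.99, 2.99], [-0.89, 2.07], [0.3, 2.58], [-1.14, 4.28], [0, 2.63], [-3.12, 3.12]. Speed limits (rad/s): [2.57, 2.57, 3.01, 3.14, 3.14, 3.14].

### API

Orientations are given as a rotation vector (axis times angle).
In Python, from cell import arm, optics gives the robot as it stands.
- The arm moves only by the tool apply_moves, never from a script. Its argument "plan" is a list of rows, each a list of 7 numbers: the shift along the world's x, y, z in m, then the turn, a rotation vector about the world's x, y, z in degrees, then the closure, from 0 (fully open) to 1 (shut). A call has 1 to 5 rows; each row shifts and turns the commanded pose from where the row before left it; what a row does not reach is not made up. A row lasts 1/10 s, in which the tool goes at most 50 mm and 8.59 degrees, less where a joint would pass 70% of its speed; a pose out of reach is approached as far as the arm can. A call is refused whole if a number of a shift passes 0.05 or a number of a turn 8.59, either way. A call with a gripper value outside its range is refused whole. The fingers move at their own pace and stop on an object; "squeeze" is the grip in N (left out, the last holds). Time passes only in rows, so rows that do not move let the fingers close. It gives the time, the measured TCP pose, the force, the opening and the grip force at its end, in the units of the state.
- arm.sense(): the state, without advancing time (a new reading comes with each control period).
- optics.snapshot(name): name is "scene" or "top"; returns the picture (480x640x3 uint8, red, green, blue); there is no depth.
- optics.camera_info(name): a dict with "vertical_fov" (degrees; the focal length in pixels is half the picture's height over the tangent of half this angle, whatever the lens; pixels are square), "cx", "cy" (the principal point, pixels), "R" (3x3) and "t" (3): a world point X has camera coordinates R X + t. Camera axes: x right, y down, z forward; pixel columns grow to the right and rows downward; lengths in m; the calibration is good to about 2 mm. A picture is of the moment at which its call begins. camera_info takes no time and is no camera call.
- arm.hand_in(): hands the job in; it is judged then, once.
The state is a dict: "time": time; "joint_pos": joint angles; "dq": joint speeds; "joint_torque": joint torques, N m; "eef_pos": TCP position; "eef_rot": TCP orientation; "wrist_force": force on the tool from outside, world axes, zero at the start; "ft_torque": the same for the moment, N m; "opening": finger opening in m; "gripper_force": force on a finger pad.
Only numpy, scipy, OpenCV 4.12 (cv2) and the standard library are available. Lean on these libraries where they do the work, as an engineer would, in place of code of your own. Each camera call takes 0.05 s, during which the arm holds its last target. There are 200 camera calls.

## Working session

There is one attempt and no reset: what is moved stays moved. The work goes in short steps, Python scripts to look and compute and a tool call to move; the robot and the scene stay as the last step left them, time stands still between calls to the robot, and variables do not carry over. Pictures are saved under pics/ and viewed, at most 10 in all, crops included, and the job is handed in when it is done.

Besides the shell and the picture viewer there is one more tool, called as name(argument=value, ...), one argument or row to a line, values as JSON. apply_moves: Moves the arm, as the interface text tells. Its arguments: {"type":"object","properties":{"plan":{"type":"array","items":{"type":"array","items":{"type":"number"}}},"squeeze":{"type":"number"}},"required":["plan"]}

```bash
mkdir -p pics; python3 - <<'E'
from cell import arm, optics
import cv2
for n in("scene","top"):
    cv2.imwrite(f"pics/{n}0.png",optics.snapshot(n)[:,:,::-1]); print(n,optics.camera_info(n))
print(arm.sense(),arm.finger_overhang)
E
```

```text
scene {'vertical_fov': 47.19189402688975, 'cx': 326.3631778443732, 'cy': 247.47654304402707, 'R': array([[ 0.58039639,  0.81433181,  0.00193251],
       [ 0.69404702, -0.49342206, -0.52424555],
       [-0.42595629,  0.30561148, -0.85156495]]), 't': array([-0.3819518 , -0.17429345,  1.50283287])}
top {'vertical_fov': 45.08305281440521, 'cx': 313.26956823033834, 'cy': 236.60156223914652, 'R': array([[ 0.02329249, -0.99962857,  0.01414841],
       [-0.99260229, -0.02481092, -0.11884914],
       [ 0.11915603, -0.01127545, -0.99281152]]), 't': array([0.15535875, 0.4384073 , 1.29850955])}
{'time': 0.1, 'joint_pos': array([ 1.11474649e+00,  1.81472343e-01,  1.60787563e+00, -1.67074098e-05,
        1.35380222e+00, -2.06288657e-01]), 'dq': array([-4.78472481e-04, -1.63347433e-03, -4.99067279e-03, -1.52047428e-03,
       -5.02336004e-05,  1.13882026e-04]), 'joint_torque': array([-1.03642047e-03, -4.45886815e+01, -3.52232659e+01, -3.14701583e-04,
        4.30177606e-03, -6.45938897e-06]), 'eef_pos': array([0.1419039 , 0.55675186, 0.25248672]), 'eef_rot': array([-3.91238118e-01, -3.11664032e+00,  2.32161547e-03]), 'wrist_force': array([-0.04903015, -0.18647075, -0.22299571]), 'ft_torque': array([-0.02867439, -0.02093334, -0.01131313]), 'gripper_force': 0.0, 'opening': 0.0855350204251401} 0.022
```

View pics/top0.png

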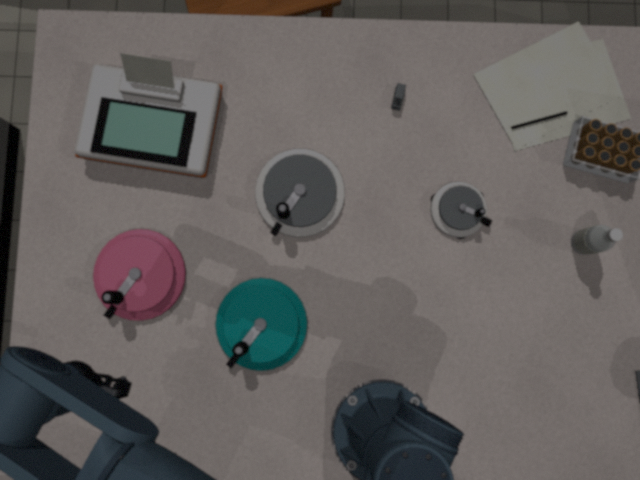

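View pics/scene0.png

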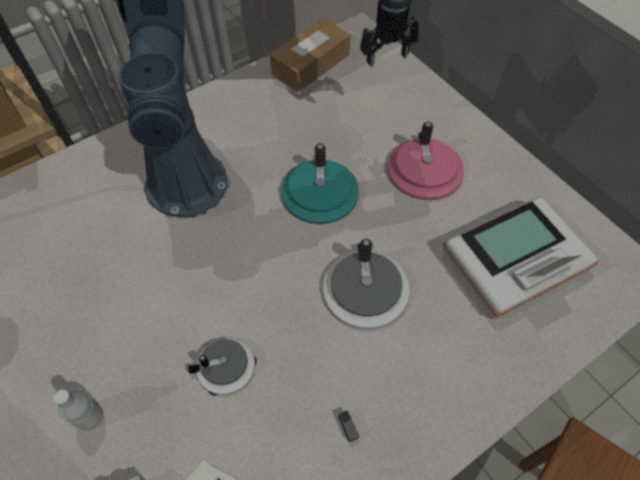

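The large grey/white exerciser is at about (300,193) in top, with its grip at (282,211) and tooth at (277,228). The small one is at (460,210). The pink and turquoise ones are decoys. I'll enlarge the large one in both views.

```bash
python3 - <<'E'
import cv2,numpy as np
a=cv2.imread("pics/top0.png")[140:250,245:355]; b=cv2.imread("pics/scene0.png")[230:340,310:420]
f=lambda i:cv2.resize(np.clip(i*1.6,0,255).astype('uint8'),(400,400)[:2],interpolation=cv2.INTER_CUBIC)
cv2.imwrite("pics/crop.png",np.hstack([f(a),f(b)]))
E
```

```text
(no output)
```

View pics/crop.png

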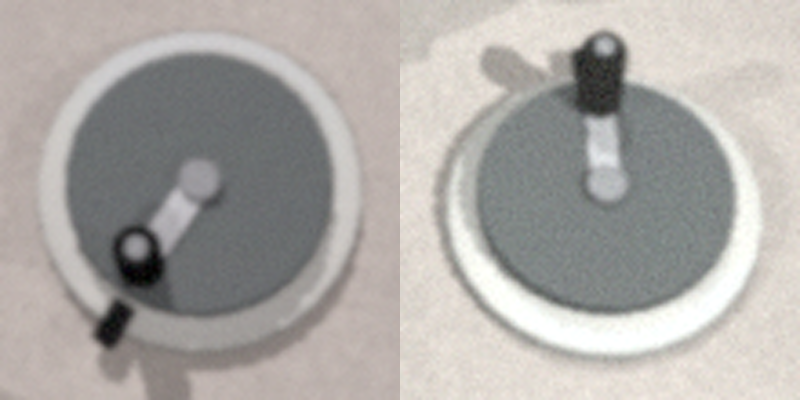

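```bash
cat > h.py <<'E'
from cell import arm, optics
import numpy as np
def ray(n,u,v):
    c=optics.camera_info(n); f=240/np.tan(np.radians(c["vertical_fov"]/2)); R=c["R"]
    return -R.T@c["t"], R.T@np.array([(u-c["cx"])/f,(v-c["cy"])/f,1])
def atz(n,u,v,z):
    o,d=ray(n,u,v); return o+d*(z-o[2])/d[2]
E
python3 - <<'E'
from h import *
k=lambda x,y,n:((x+.5)/3.636-.5+(245 if n=="top" else 310),(y+.5)/3.636-.5+(140 if n=="top" else 230))
P=lambda n,x,y,z:atz(n,*k(x,y,n),z)
for z in(.045,.05,.055): print("hub",z,P("top",200,178,z),P("scene",207,184,z))
print("grip",P("top",137,245,.112),P("scene",204,45,.112))
print("disc ctr",P("top",199,184,.035))
for z in (.02,.03,.04): print("tooth",P("top",114,324,z))
E
```

```text
hub 0.045 [0.54138237 0.19969493 0.045     ] [0.53937149 0.20097778 0.045     ]
hub 0.05 [0.54036016 0.199622   0.05      ] [0.54130931 0.19907578 0.05      ]
hub 0.055 [0.53933796 0.19954907 0.055     ] [0.54324712 0.19717377 0.055     ]
grip [0.48644064 0.23488081 0.112     ] [0.48476913 0.23529359 0.112     ]
disc ctr [0.5395627  0.20037059 0.035     ]
tooth [0.45117868 0.25196359 0.02      ]
tooth [0.44985686 0.25142425 0.03      ]
tooth [0.44853504 0.2508849  0.04      ]
```

apply_moves(
  plan=[
    [0.034,-0.032,0,0,0,0,0],
    [0.034,-0.032,0,0,0,0,0],
    [0.034,-0.032,0,0,0,0,0],
    [0.034,-0.032,0,0,0,0,0],
    [0.034,-0.032,0,0,0,0,0],
  ],
  squeeze=40,
)

```text
time: 0.6
eef_pos: [0.3129, 0.3956, 0.253]
eef_rot: [-0.391, -3.117, 0.0]
wrist_force: [0.4, 0.7, -0.3]
opening: 0.0852
gripper_force: 0.0
```

apply_moves(
  plan=[
    [0.034,-0.032,0,0,0,0,0],
    [0.034,-0.032,0,0,0,0,0],
    [0.034,-0.032,0,0,0,0,0],
    [0.034,-0.032,0,0,0,0,0],
    [0,0,0,0,0,0,0],
  ],
)

```text
time: 1.1
eef_pos: [0.4516, 0.2653, 0.253]
eef_rot: [0.4, 3.115, -0.002]
wrist_force: [-0.2, 0.8, 0.8]
opening: 0.0858
gripper_force: 0.0
```

apply_moves(
  plan=[
    [0.038,-0.034,0,0,0,0,0],
    [0,0,-0.04,0,0,0,0],
    [0,0,-0.03,0,0,0,0],
    [0,0,0,0,0,0,0],
    [0,0,0,0,0,0,0],
  ],
)

```text
time: 1.6
eef_pos: [0.4847, 0.2363, 0.1833]
eef_rot: [-0.39, -3.116, 0.001]
wrist_force: [0.6, 0.2, 0.1]
opening: 0.0853
gripper_force: 0.0
```

```bash
python3 - <<'E'
from h import *
import cv2
f=lambda i:cv2.resize(np.clip(i[:,:,::-1]*1.6,0,255).astype('uint8'),(400,400),interpolation=cv2.INTER_CUBIC)
a=optics.snapshot("top")[140:250,245:355]; b=optics.snapshot("scene")[200:310,310:420]
cv2.imwrite("pics/c2.png",np.hstack([f(a),f(b)])); print(arm.sense()["eef_pos"])
E
```

```text
[0.48621434 0.23664586 0.1852262 ]
```

View pics/c2.png

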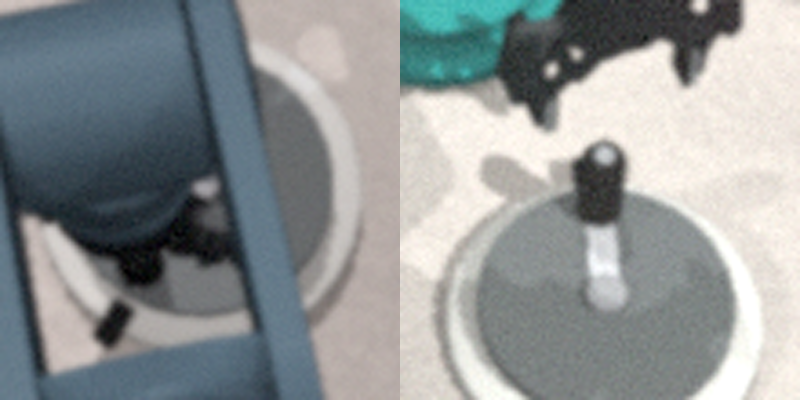

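The fingers straddle the grip in both views, so I'll descend and close.

apply_moves(
  plan=[
    [0,0,-0.04,0,0,0,0],
    [0,0,-0.03,0,0,0,0],
    [0,0,-0.03,0,0,0,0],
    [0,0,0,0,0,0,0],
    [0,0,0,0,0,0,0],
  ],
)

```text
time: 2.2
eef_pos: [0.4862, 0.2364, 0.0849]
eef_rot: [0.39, 3.116, 0.001]
wrist_force: [-0.1, 0.4, 0.3]
opening: 0.0854
gripper_force: 0.0
```

apply_moves(
  plan=[
    [0,0,0,0,0,0,0.6],
    [0,0,0,0,0,0,1],
    [0,0,0,0,0,0,1],
    [0,0,0,0,0,0,1],
    [0,0,0,0,0,0,1],
  ],
)

```text
time: 2.7
eef_pos: [0.486, 0.2359, 0.0844]
eef_rot: [0.391, 3.116, 0.001]
wrist_force: [-1.2, -0.5, 6.9]
opening: 0.0289
gripper_force: 39.1
```

apply_moves(
  plan=[
    [0,0,0,0,0,0,1],
    [0,0,0,0,0,0,1],
    [0,0,0,0,0,0,1],
  ],
)

```text
time: 3.0
eef_pos: [0.486, 0.2359, 0.0843]
eef_rot: [0.391, 3.116, 0.001]
wrist_force: [-1.6, -0.6, 6.4]
opening: 0.0295
gripper_force: 39.1
```

```bash
python3 - <<'E'
from h import *
print(arm.sense())
h=np.array([.540,.1995]); a=np.radians(146.8-np.arange(0,370,10))
p=h+.065*np.c_[np.cos(a),np.sin(a)]
d=np.diff(np.round(p,4),axis=0)
for i in range(0,36,5): print([[round(x,4),round(y,4),0,0,0,0,1] for x,y in d[i:i+5]])
E
```

```text
{'time': 3.0, 'joint_pos': array([ 2.32146330e-01,  3.21223411e-01,  1.81524871e+00, -1.09592001e-04,
        1.00374563e+00, -1.08879523e+00]), 'dq': array([ 0.00101573, -0.00108179,  0.00079167,  0.00041302, -0.00030988,
       -0.00012885]), 'joint_torque': array([ 3.35602868e-03, -4.16770792e+01, -2.67834699e+01,  8.97732843e-02,
       -4.49358942e-01,  2.37009292e-03]), 'eef_pos': array([0.48604765, 0.2359247 , 0.08433989]), 'eef_rot': array([3.91194725e-01, 3.11581056e+00, 6.18521680e-04]), 'wrist_force': array([-1.64917275, -0.55969407,  6.42821738]), 'ft_torque': array([-0.12547811,  0.18753346, -0.01245021]), 'gripper_force': 39.081074595451355, 'opening': 0.029479658064228677}
[[np.float64(0.007), np.float64(0.0089), 0, 0, 0, 0, 1], [np.float64(0.0085), np.float64(0.0075), 0, 0, 0, 0, 1], [np.float64(0.0096), np.float64(0.006), 0, 0, 0, 0, 1], [np.float64(0.0105), np.float64(0.0042), 0, 0, 0, 0, 1], [np.float64(0.0111), np.float64(0.0023), 0, 0, 0, 0, 1]]
[[np.float64(0.0113), np.float64(0.0004), 0, 0, 0, 0, 1], [np.float64(0.0112), np.float64(-0.0016), 0, 0, 0, 0, 1], [np
[... 976 characters left out ...]
 0, 0, 1], [np.float64(-0.0112), np.float64(0.0016), 0, 0, 0, 0, 1]]
[[np.float64(-0.0108), np.float64(0.0036), 0, 0, 0, 0, 1], [np.float64(-0.01), np.float64(0.0053), 0, 0, 0, 0, 1], [np.float64(-0.0089), np.float64(0.007), 0, 0, 0, 0, 1], [np.float64(-0.0075), np.float64(0.0085), 0, 0, 0, 0, 1], [np.float64(-0.006), np.float64(0.0096), 0, 0, 0, 0, 1]]
[[np.float64(-0.0042), np.float64(0.0105), 0, 0, 0, 0, 1], [np.float64(-0.0023), np.float64(0.0111), 0, 0, 0, 0, 1], [np.float64(-0.0004), np.float64(0.0113), 0, 0, 0, 0, 1], [np.float64(0.0016), np.float64(0.0112), 0, 0, 0, 0, 1], [np.float64(0.0036), np.float64(0.0108), 0, 0, 0, 0, 1]]
[[np.float64(0.0053), np.float64(0.01), 0, 0, 0, 0, 1]]
```

Gripped, with a 29.5 mm opening that matches the 30 mm post. I'll lead it round in steps and watch the force.

apply_moves(
  plan=[
    [0.007,0.0089,0,0,0,0,1],
    [0.0085,0.0075,0,0,0,0,1],
    [0.0096,0.006,0,0,0,0,1],
    [0.0105,0.0042,0,0,0,0,1],
    [0.0111,0.0023,0,0,0,0,1],
  ],
)

```text
time: 3.5
eef_pos: [0.5329, 0.2646, 0.0843]
eef_rot: [0.391, 3.116, -0.001]
wrist_force: [-2.0, -6.2, 7.7]
opening: 0.0287
gripper_force: 39.4
```

apply_moves(
  plan=[
    [0.0113,0.0004,0,0,0,0,1],
    [0.0112,-0.0016,0,0,0,0,1],
    [0.0108,-0.0036,0,0,0,0,1],
    [0.01,-0.0053,0,0,0,0,1],
    [0.0089,-0.007,0,0,0,0,1],
  ],
)

```text
time: 4.0
eef_pos: [0.5845, 0.2475, 0.0843]
eef_rot: [-0.391, -3.117, 0.001]
wrist_force: [-5.4, -2.1, 9.9]
opening: 0.0291
gripper_force: 39.5
```

apply_moves(
  plan=[
    [0.0075,-0.0085,0,0,0,0,1],
    [0.006,-0.0096,0,0,0,0,1],
    [0.0042,-0.0105,0,0,0,0,1],
    [0.0023,-0.0111,0,0,0,0,1],
    [0.0004,-0.0113,0,0,0,0,1],
  ],
)

```text
time: 4.5
eef_pos: [0.6051, 0.197, 0.0844]
eef_rot: [0.391, 3.116, 0.002]
wrist_force: [-3.6, 2.7, 6.4]
opening: 0.0295
gripper_force: 39.4
```

apply_moves(
  plan=[
    [-0.0016,-0.0112,0,0,0,0,1],
    [-0.0036,-0.0108,0,0,0,0,1],
    [-0.0053,-0.01,0,0,0,0,1],
    [-0.007,-0.0089,0,0,0,0,1],
    [-0.0085,-0.0075,0,0,0,0,1],
  ],
)

```text
time: 5.0
eef_pos: [0.5796, 0.1481, 0.0844]
eef_rot: [0.391, 3.114, 0.002]
wrist_force: [1.2, 4.4, 7.1]
opening: 0.0294
gripper_force: 39.5
```

apply_moves(
  plan=[
    [-0.0096,-0.006,0,0,0,0,1],
    [-0.0105,-0.0042,0,0,0,0,1],
    [-0.0111,-0.0023,0,0,0,0,1],
    [-0.0113,-0.0004,0,0,0,0,1],
    [-0.0112,0.0016,0,0,0,0,1],
  ],
)

```text
time: 5.5
eef_pos: [0.5259, 0.1363, 0.0844]
eef_rot: [0.392, 3.113, 0.0]
wrist_force: [3.8, 2.0, 4.8]
opening: 0.0292
gripper_force: 39.4
```

apply_moves(
  plan=[
    [-0.0108,0.0036,0,0,0,0,1],
    [-0.01,0.0053,0,0,0,0,1],
    [-0.0089,0.007,0,0,0,0,1],
    [-0.0075,0.0085,0,0,0,0,1],
    [-0.006,0.0096,0,0,0,0,1],
  ],
)

```text
time: 6.0
eef_pos: [0.4822, 0.1703, 0.0843]
eef_rot: [0.391, 3.115, -0.002]
wrist_force: [2.2, -2.6, 6.9]
opening: 0.0293
gripper_force: 39.7
```

apply_moves(
  plan=[
    [-0.0042,0.0105,0,0,0,0,1],
    [-0.0023,0.0111,0,0,0,0,1],
    [-0.0004,0.0113,0,0,0,0,1],
    [0.0016,0.0112,0,0,0,0,1],
    [0.0036,0.0108,0,0,0,0,1],
  ],
)

```text
time: 6.5
eef_pos: [0.4804, 0.2257, 0.0843]
eef_rot: [0.391, 3.116, -0.001]
wrist_force: [1.0, -3.4, 9.1]
opening: 0.0291
gripper_force: 39.8
```

apply_moves(
  plan=[
    [0.0035,0.0066,0,0,0,0,1],
    [0,0,0,0,0,0,1],
    [0,0,0,0,0,0,1],
    [0,0,0,0,0,0,0.5],
    [0,0,0,0,0,0,0],
  ],
)

```text
time: 7.0
eef_pos: [0.4828, 0.232, 0.0828]
eef_rot: [-0.391, -3.116, 0.001]
wrist_force: [0.4, 0.4, -0.0]
opening: 0.0557
gripper_force: 0.0
```

apply_moves(
  plan=[
    [0,0,0,0,0,0,0],
    [0,0,0,0,0,0,0],
    [0,0,0,0,0,0,0],
    [0,0,0,0,0,0,0],
    [0,0,0,0,0,0,0],
  ],
)

```text
time: 7.5
eef_pos: [0.4836, 0.2324, 0.0832]
eef_rot: [-0.391, -3.117, 0.0]
wrist_force: [0.5, -0.0, 1.2]
opening: 0.0852
gripper_force: 0.0
```

Released. I'll go straight up, then back out of the camera's view.

apply_moves(
  plan=[
    [0,0,0.03,0,0,0,0],
    [0,0,0.04,0,0,0,0],
    [0,0,0.04,0,0,0,0],
    [0,0,0.04,0,0,0,0],
    [-0.034,0.032,0.02,0,0,0,0],
  ],
)

```text
time: 8.0
eef_pos: [0.4544, 0.2624, 0.2575]
eef_rot: [0.398, 3.108, 0.003]
wrist_force: [0.5, 0.8, 0.4]
opening: 0.0856
gripper_force: 0.0
```

apply_moves(
  plan=[
    [-0.034,0.032,0,0,0,0,0],
    [-0.034,0.032,0,0,0,0,0],
    [-0.034,0.032,0,0,0,0,0],
    [-0.034,0.032,0,0,0,0,0],
    [-0.034,0.032,0,0,0,0,0],
  ],
)

```text
time: 8.5
eef_pos: [0.2786, 0.4249, 0.2532]
eef_rot: [0.392, 3.117, 0.001]
wrist_force: [0.6, 1.1, 0.7]
opening: 0.0853
gripper_force: 0.0
```

apply_moves(
  plan=[
    [-0.034,0.032,0,0,0,0,0],
    [0,0,0,0,0,0,0],
    [0,0,0,0,0,0,0],
    [0,0,0,0,0,0,0],
  ],
)

```text
time: 8.9
eef_pos: [0.2468, 0.4554, 0.2529]
eef_rot: [0.392, 3.117, -0.001]
wrist_force: [0.1, 0.2, -0.4]
opening: 0.0853
gripper_force: 0.0
```

```bash
python3 - <<'E'
from h import *
import cv2
f=lambda i:cv2.resize(np.clip(i[:,:,::-1]*1.6,0,255).astype('uint8'),(400,400),interpolation=cv2.INTER_CUBIC)
a=optics.snapshot("top")[140:250,245:355]; b=optics.snapshot("scene")[230:340,310:420]
cv2.imwrite("pics/c3.png",np.hstack([f(a),f(b)]))
E
```

```text
(no output)
```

View pics/c3.png

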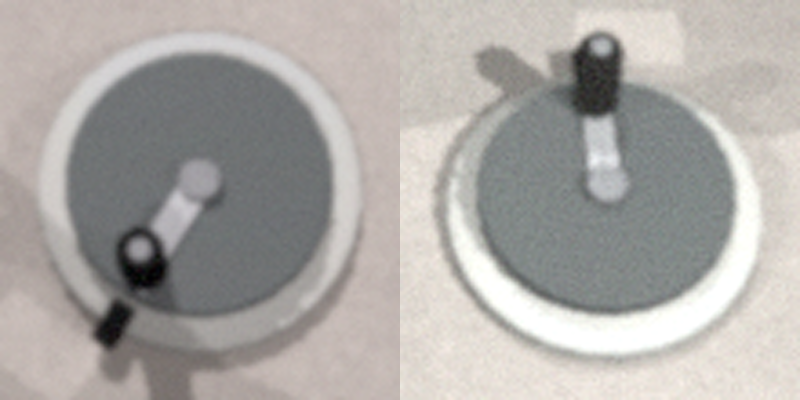

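The grip (top crop about (139,248)) is back in line with the tooth (114,324), a few degrees from where it started. The gripper is clear.

```bash
python3 -c "
from cell import arm; print(arm.hand_in())"
```

```text
the job is handed in; nothing more can be done
None
```

I turned the large exerciser's crank one full turn clockwise, let go with the grip back in line with the tooth, left the smaller exerciser alone, and handed the job in at about 9 s; no verdict was shown.

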